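# Slide the carriage onto the dovetail rail and clamp it

## Robot

A 6-joint arm with a two-finger parallel gripper is mounted at the origin on a cart in front of the work surface, level with it; the furniture and walls round the work are solid. World frame = base frame: x ahead of the robot, y to its left, z up, the work surface at z = 0. Lengths are in m, angles in rad, forces in N, time in s.
With the tool pointing down it reaches from about 0.35 to 0.775 m from the base axis. Payload 5.5 kg.
Tool frame: the origin (TCP) lies at the very end of the fingers, on their centre line; the grasp point (between the pads) lies 19 mm behind it; x points along the fingers, y is the direction in which the jaws open and shut, and the axes are right-handed (so a half turn about x gives the same grasp; the last joint's range is limited). The gripper opens to 85 mm and grips with 20 to 120 N. Pads are 22 mm wide; open, the fingers measure 114 mm over their backs; the gripper's body (76 mm by 85 mm) begins 54 mm behind the grasp point. The pads swing forward as they close: fully open they stand 13 mm farther back than shut.
Start: joints at [0.997, 0.313, 0.046, 1.304, 0, 1.431], TCP at [0.242, 0.522, 0.231] pointing down, gripper open.
Joint ranges: [-2.76, 2.76], [-0.86, 1.69], [-1.03, 1.26], [-2.2, 2.34], [-1.47, 1.5], [-3.14, 3.14]. Speed limits (rad/s): [2.57, 2.57, 3.14, 3.14, 3.14, 3.14].

## Interface

Orientations are given as a unit quaternion [w, x, y, z].
In Python, from workcell import env gives the robot as it stands.
- The arm moves only by the tool servo_tool, never from a script. Its argument "increments" is a list of rows, each an object with "offset": the shift along the tool's x, y, z in cm, a list of three; "yaw": the turn about the tool's x in degrees. In form: [{"offset": [x, y, z], "yaw": yaw}, ...]. A call has exactly 8 rows; each row is the pose to reach, as a shift and turn from the pose commanded when the call began, along the tool's axes at that moment; what a row does not reach only later rows make up. A row lasts 1/10 s, in which the tool goes at most 50 mm and 8.59 degrees, less where a joint would pass 70% of its speed; a pose out of reach is approached as far as the arm can. A call with a gripper value outside its range is refused whole. "claw" is the opening, from 0 (shut) to 1 (fully open), set as the call begins (left out, the last holds). The fingers move at their own pace and stop on an object; "force" is the grip in N (left out, the last holds). Time passes only in rows, so rows that repeat a pose let the fingers close, or fill a call up. It gives the time, the measured TCP pose, the force and the opening at its end, in the units of the state.
- env.get_state(): the state, without advancing time (a new reading comes with each control period).
- env.read_camera(name): name is "scene" or "top" or "wrist"; returns (picture, depth): 400x640x3 uint8, red, green, blue; 400x640 float32, m along the optical axis (not along the pixel's ray), 0 where there is no reading.
- env.camera_model(name): a dict with "vertical_fov" (degrees; the focal length in pixels is half the picture's height over the tangent of half this angle, whatever the lens; pixels are square), "cx", "cy" (the principal point, pixels), "D" ([k1, k2, p1, p2, k3] as OpenCV has them; the pictures are not rectified), "world_from_camera" (4x4, takes a point from camera to world coordinates). Camera axes: x right, y up, looking along -z (the intrinsics and any distortion apply to the point x, -y, -z); pixel columns grow to the right and rows downward; lengths in m; the calibration is good to about 2 mm. A picture is of the moment at which its call begins: read the wrist's pose just before it. camera_model takes no time and is no camera call; for the wrist camera it gives the pose at the moment of the call.
- env.hand_in(): hands the job in, once; it reports no verdict.
The state is a dict: "clock": time; "joint_pos": joint angles; "qvel": joint speeds; "tau": joint torques, N m; "tcp_pos": TCP position; "orientation": TCP orientation; "wrist_force": force on the tool from outside, world axes, zero at the start; "ft_torque": the same for the moment, N m; "finger_gap": finger opening in m.
Only numpy, scipy, OpenCV 4.12 (cv2) and the standard library are available. Lean on these libraries where they do the work, as an engineer would, in place of code of your own. Each camera call takes 0.05 s, during which the arm holds its last target.

## Task

Fit the carriage that has the side knob onto the dovetail rail: slide it on from the rail's open end, knob side towards the robot, fully home against the end stop. Then tighten its side knob clockwise by about a quarter turn and let go. Leave the similar block that has no knob where it stands.

Things in the scene. Friction and masses are not known exactly. Their poses are not given: they have to be found in the camera images.
- dovetail_rail: Fixed dovetail rail, 14 mm high, on a grey base plate 256 x 110 x 12 mm. Origin on the bench under the rail; +x along the rail from its open end to its end stop, +y the side facing the robot. Foot 22, top 38 mm wide. Nose tapers from x=-14 to a tip at x=-38 mm; bare landing base x=-130 to -38. Stop face x=114 mm, 22 mm high. Carriage centre: x=-84 to set down, 79 when home, y=0.
- carriage_post (a point): Loose carriage with side knob, 0.5 kg: saddle 70 (x) x 64 x 30 mm high, groove along x underneath (3 mm play a side, slides on resting on the base or up to 4 mm above it), and a square post 30 x 30 mm from 30 to 78 mm up. Point: mid-post, 54 mm above its underside; +x slide direction, +y to the knob. Grip the post fore and aft in x, clear of the knob.
- clamp_knob (a joint): Clamp knob on the carriage's side, rad: starts 0 to 0.2 (loose), grows clockwise seen from above about its vertical axis, stops at 1.7; tight above 1.2. Needs 0.06 N m and stays put. Upright black bar 40 mm long, 12 thick, 24 high, its middle level with carriage_post and 76 mm from it in +y; the arm under it tops out 26 mm lower. At 0 the bar lies along carriage y, at 1.57 along x.
- plain_post (a point): Loose look-alike block, not to be used: same 70 x 64 x 30 mm saddle and 30 mm square post (78 mm high in all), but with no knob and no groove. Point: middle of its post, 54 mm above its underside.

How it is judged:
On the way:
1. the carriage is on the rail and home against the end stop, its knob still loose (x of carriage_post in the frame of dovetail_rail between 0.067 and 0.091 m and y of carriage_post in the frame of dovetail_rail between -0.008 and 0.008 m and z of carriage_post in the frame of dovetail_rail between 0.058 and 0.074 m and angle between the x axis of carriage_post and the x axis of dovetail_rail, either way round below 0.17 rad and angle between carriage_post's own z axis and vertical below 0.17 rad and x of dovetail_rail in the frame of carriage_post below 0 m and value of joint clamp_knob below 0.7 rad), for 0.2 s.
At the end, for the whole second after the job is handed in: The carriage sits on the rail in line with it (within 8 mm and 10 degrees, upright, resting on the base within 8 mm), its +x towards the stop so that the knob faces the robot, its centre within 12 mm of home (x = 79 mm on the rail), and the knob is turned to more than 1.2 rad (x of carriage_post in the frame of dovetail_rail between 0.067 and 0.091 m and y of carriage_post in the frame of dovetail_rail between -0.008 and 0.008 m and z of carriage_post in the frame of dovetail_rail between 0.058 and 0.074 m and angle between the x axis of carriage_post and the x axis of dovetail_rail, either way round below 0.17 rad and angle between carriage_post's own z axis and vertical below 0.17 rad and x of dovetail_rail in the frame of carriage_post below 0 m and value of joint clamp_knob above 1.2 rad); the robot touches nothing.
It fails at once if the block without a knob is moved by more than 40 mm (distance of plain_post from where it was at the start of the episode above 0.04 m).
It also fails if it takes over 51 s, if anything falls off the work surface, if the arm or the gripper's body presses on something with over 40 N, if the wrist force passes 120 N, or if a joint passes its speed limit or range.

## Working session

There is one attempt and no reset: what is moved stays moved. The work goes in short steps, Python scripts to look and compute and a tool call to move; the robot and the scene stay as the last step left them, time stands still between calls to the robot, and variables do not carry over. Pictures are saved under pics/ and viewed, and the job is handed in when it is done.

Besides the shell and the picture viewer there is one more tool, called after ">>>" by a JSON object that holds its "op" and its "data", one argument or row to a line. servo_tool: Moves the arm, as the interface text tells. Its arguments: {"type":"object","properties":{"increments":{"type":"array","items":{"type":"object","properties":{"offset":{"type":"array","items":{"type":"number"}},"yaw":{"type":"number"}}}},"claw":{"type":"number"},"force":{"type":"number"}},"required":["increments"]}

```bash
ls; mkdir -p pics; python3 - <<'E'
from workcell import env
import cv2,numpy as np
print(env.get_state())
for n in ["scene","top","wrist"]:
    m=env.camera_model(n); print(n,m)
    p,d=env.read_camera(n)
    np.savez(f"pics/{n}0.npz",p=p,d=d,M=m["world_from_camera"])
    cv2.imwrite(f"pics/{n}0.png",p[:,:,::-1])
E
```

```text
pics
{'clock': 0.0, 'joint_pos': array([9.97394392e-01, 3.14015204e-01, 4.49753979e-02, 1.30358515e+00,
       9.46734203e-06, 1.43122321e+00]), 'qvel': array([-0.00128838, -0.0002017 , -0.00045461, -0.00175058, -0.00093005,
       -0.00025118]), 'tau': array([ 3.00873784e-03, -4.80627179e+01,  2.98534387e+01,  1.92013092e-02,
        2.45367364e-04,  8.40379585e-06]), 'tcp_pos': array([0.24141503, 0.52130816, 0.23039898]), 'orientation': array([ 0.69030751,  0.1515769 ,  0.69076503, -0.1527863 ]), 'wrist_force': array([ 0.97712515, -0.69604469,  0.28095208]), 'ft_torque': array([ 0.01362892, -0.01533849,  0.00858197]), 'finger_gap': 0.08547405377266967}
scene {'vertical_fov': 42.819553644537436, 'cx': 325.5112063407953, 'cy': 186.47981136561276, 'D': array([-0.16422981,  0.        ,  0.        ,  0.        ,  0.        ]), 'world_from_camera': array([[ 0.61856501,  0.54823636, -0.56286253, -0.13694416],
       [-0.78560543,  0.41858643, -0.45564187, -0.63063934],
       [-0.01419282,  0.72403197,  0.68962038,  0.82988382],
       [ 0.        ,  0.        ,  0.        ,  1.        ]]
[... 175 characters left out ...]
world_from_camera': array([[ 0.01179876,  0.99705543, -0.0757711 ,  0.40199708],
       [-0.99977438,  0.01042449, -0.01850708, -0.13759981],
       [-0.01766271,  0.07597236,  0.99695347,  0.90495564],
       [ 0.        ,  0.        ,  0.        ,  1.        ]])}
wrist {'vertical_fov': 64.29661318801747, 'cx': 320.77639134525543, 'cy': 200.48147316649838, 'D': array([0.02243206, 0.        , 0.        , 0.        , 0.        ]), 'world_from_camera': array([[ 0.42007212, -0.87088476, -0.25514536,  0.17729437],
       [ 0.90748938,  0.40264301,  0.11975658,  0.55263871],
       [-0.00156168, -0.2818481 ,  0.95945777,  0.37418042],
       [ 0.        ,  0.        ,  0.        ,  1.        ]])}
```

View pics/scene0.png

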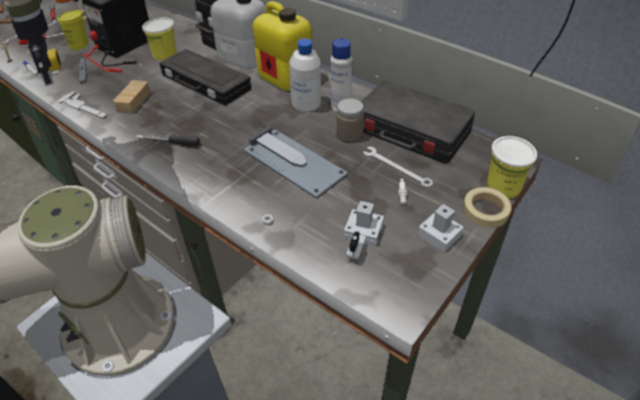

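View pics/top0.png

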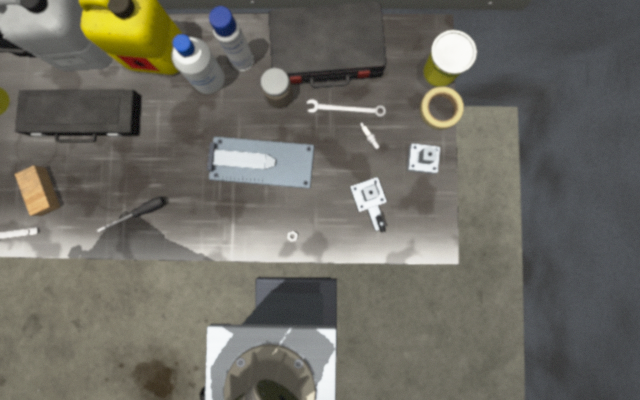

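View pics/wrist0.png

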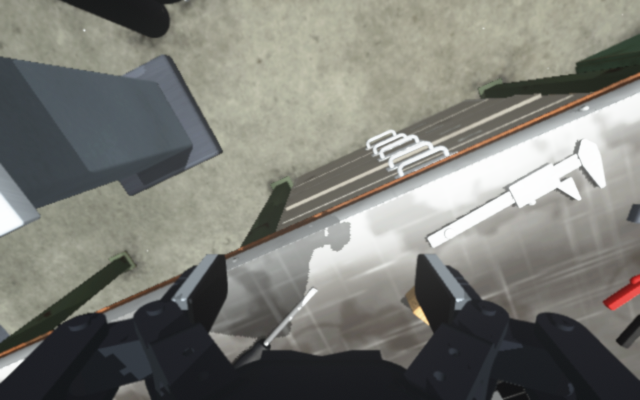

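```bash
cat > h.py <<'E'
import numpy as np,cv2
from workcell import env
def intr(m):
    f=200/np.tan(np.radians(m["vertical_fov"]/2))
    return np.array([[f,0,m["cx"]],[0,f,m["cy"]],[0,0,1.]])
def rays(m,uv,M=None):
    uv=np.asarray(uv,float).reshape(-1,1,2)
    n=cv2.undistortPoints(uv,intr(m),m["D"]).reshape(-1,2)
    r=np.c_[n[:,0],-n[:,1],-np.ones(len(n))]
    T=m["world_from_camera"] if M is None else M
    return T[:3,3],r@T[:3,:3].T
def onplane(m,uv,z,M=None):
    o,r=rays(m,uv,M); return o+r*((z-o[2])/r[:,2])[:,None]
def cloud(m,d,M=None):
    v,u=np.mgrid[0:400,0:640]
    o,r=rays(m,np.c_[u.ravel(),v.ravel()],M)
    return (o+r*d.reshape(-1,1)).reshape(400,640,3)
E
python3 - <<'E'
from h import *
z=np.load("pics/top0.npz");m=env.camera_model("top")
p=z["p"];d=z["d"]
C=cloud(m,d)
for (u,v) in [(370,192),(372,210),(381,224),(424,154),(415,165),(240,160),(300,170),(330,200),(212,160),(300,150)]:
    print(u,v,p[v,u],C[v,u].round(4))
c=p[120:245,195:455]; cv2.imwrite("pics/topc.png",cv2.resize(c,None,fx=3,fy=3,interpolation=cv2.INTER_CUBIC)[:,:,::-1])
h=(np.clip(C[120:245,195:455,2],0,.1)*2500).astype(np.uint8)
cv2.imwrite("pics/toph.png",cv2.resize(h,None,fx=3,fy=3,interpolation=cv2.INTER_NEAREST))
E
```

```text
370 192 [87 88 92] [ 0.4791 -0.233   0.0786]
372 210 [244 247 248] [ 0.4402 -0.2438  0.0276]
381 224 [182 187 189] [ 0.4064 -0.2604  0.0628]
424 154 [195 202 202] [ 0.5692 -0.3583  0.0751]
415 165 [228 231 233] [ 0.551  -0.3482  0.0295]
240 160 [225 229 232] [0.5602 0.0815 0.026 ]
300 170 [160 173 182] [ 0.539  -0.0662  0.0096]
330 200 [120 117 109] [ 0.4652 -0.142   0.0015]
212 160 [91 94 96] [0.559  0.1501 0.0298]
300 150 [158 169 177] [ 0.5892 -0.0655  0.0123]
```

View pics/topc.png

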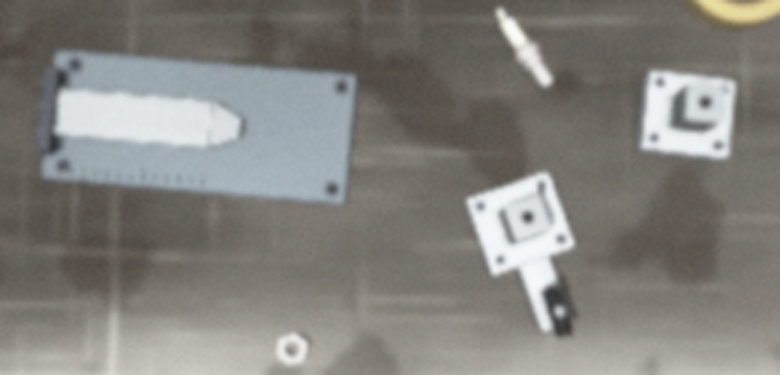

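View pics/toph.png

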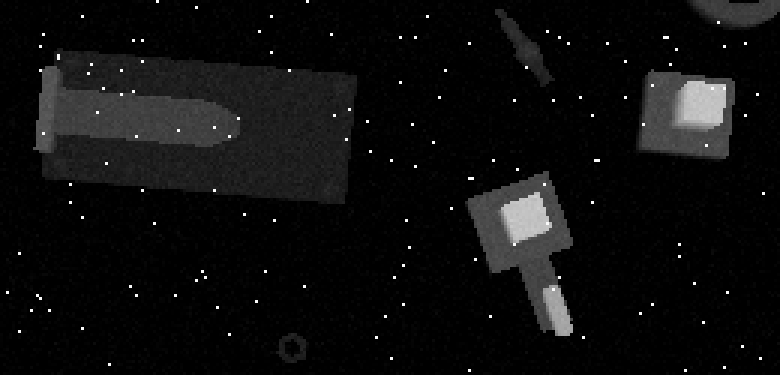

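```bash
cat > meas.py <<'E'
from h import *
def rect(C,mask):
    mask=cv2.morphologyEx(mask.astype(np.uint8),cv2.MORPH_OPEN,np.ones((3,3)))
    n,l,s,_=cv2.connectedComponentsWithStats(mask)
    k=1+np.argmax(s[1:,4]); P=C[l==k]
    r=cv2.minAreaRect((P[:,:2]*1000).astype(np.float32))
    return r,P,np.argwhere(l==k)
if __name__=="__main__":
    z=np.load("pics/top0.npz");m=env.camera_model("top")
    C=cloud(m,z["d"]);C[z["d"]==0]=0
    v,u=np.mgrid[0:400,0:640]
    box=lambda a,b,c,e:(u>a)&(u<b)&(v>c)&(v<e)
    Z=C[...,2]
    for nm,mk in dict(base=box(200,320,132,195)&(Z>.007)&(Z<.018),
       railtop=box(215,285,142,175)&(Z>.021)&(Z<.03),
       stop=box(200,222,132,195)&(Z>.03)&(Z<.045),
       saddle=box(345,395,170,215)&(Z>.02)&(Z<.037),
       post=box(345,395,170,215)&(Z>.07)&(Z<.09),
       knob=box(370,395,200,240)&(Z>.045)&(Z<.08),
       saddle2=box(400,445,135,180)&(Z>.02)&(Z<.037),
       post2=box(400,445,135,180)&(Z>.07)&(Z<.09)).items():
        r,P,_=rect(C,mk)
        print(nm,len(P),np.round(r[0],1),np.round(r[1],1),round(r[2],1),"zmed",np.median(P[:,2]).round(4),"mean",P.mean(0).round(4))
E
python3 meas.py
```

```text
base 3396 [559.7  33. ] [257.2 110.8] 85.3 zmed 0.0118 mean [0.5566 0.016  0.0118]
railtop 842 [562.6  70.3] [147.5  38.2] 85.4 zmed 0.0257 mean [0.5629 0.0732 0.0258]
stop 109 [576.9 153.8] [12.3 53.1] 87.3 zmed 0.0337 mean [0.577  0.1539 0.0337]
saddle 658 [ 468.4 -237.9] [87.8 70.6] 19.4 zmed 0.0295 mean [ 0.4723 -0.2344  0.0293]
post 163 [ 479.5 -233.7] [29.  29.7] 18.5 zmed 0.0777 mean [ 0.4795 -0.2328  0.0776]
knob 99 [ 408.1 -259.7] [38.4 12.2] 17.7 zmed 0.065 mean [ 0.4072 -0.2588  0.0635]
saddle2 462 [ 569.8 -370.6] [70.6 64.2] 83.2 zmed 0.0296 mean [ 0.563  -0.3622  0.0296]
post2 174 [ 570.  -370.9] [30.2 30.2] 83.5 zmed 0.0775 mean [ 0.5695 -0.3699  0.0773]
```

```bash
cat > go.py <<'E'
from h import *
from scipy.spatial.transform import Rotation as R
def tool():
    s=env.get_state(); q=s["orientation"]
    return s,R.from_quat(np.roll(q,-1)).as_matrix()
def plan(target,yawdeg=None):
    s,T=tool(); d=np.array(target)-s["tcp_pos"]
    ya=np.degrees(np.arctan2(T[1,1],T[0,1]))
    print("t",s["clock"],"tcp",s["tcp_pos"].round(4),"yaw(tool y)",ya.round(2),"gap",s["finger_gap"].round(4),"q6",s["joint_pos"][[0,4,5]].round(2),"F",s["wrist_force"].round(1))
    print("x axis",T[:,0].round(3))
    print("offset cm",(T.T@d*100).round(2))
    if yawdeg is not None:
        k=(ya-yawdeg+90)%180-90; print("yaw cmd",k.round(2))
E
python3 -c "
from go import *
plan([.4795,-.2337,.16],109.2)"
```

```text
Traceback (most recent call last):
  File "go.py", line 9, in plan
    print("t",s["clock"],"tcp",s["tcp_pos"].round(4),"yaw(tool y)",ya.round(2),"gap",s["finger_gap"].round(4),"q6",s["joint_pos"][[0,4,5]].round(2),"F",s["wrist_force"].round(1))
                                                                                     ^^^^^^^^^^^^^^^^^^^^^
AttributeError: 'float' object has no attribute 'round'
```

```bash
sed -i 's/s\["finger_gap"\].round(4)/round(s["finger_gap"],4)/' go.py
python3 -c "
from go import *
plan([.4795,-.2337,.16],109.2)"
```

```text
t 0.15 tcp [0.2415 0.5214 0.2306] yaw(tool y) 65.15 gap 0.0856 q6 [1.   0.   1.43] F [-0.6  1.2 -0.1]
x axis [-0.001 -0.001 -1.   ]
offset cm [  7.13 -58.5   53.34]
yaw cmd -44.05
```

>>> {"op": "servo_tool", "data": {
  "increments": [
    {"offset":[0,-3.5,3.2],"yaw":-3},
    {"offset":[0,-7,6.4],"yaw":-6},
    {"offset":[0,-10.5,9.6],"yaw":-9},
    {"offset":[0,-14,12.8],"yaw":-12},
    {"offset":[0,-17.5,16],"yaw":-15},
    {"offset":[0,-21,19.2],"yaw":-18},
    {"offset":[0,-24.5,22.4],"yaw":-21},
    {"offset":[0,-28,25.6],"yaw":-24}
  ],
  "claw": 1,
  "force": 60
}}

```text
clock: 0.95
tcp_pos: [0.3563, 0.1584, 0.2313]
orientation: [0.707, 0.004, 0.707, -0.004]
wrist_force: [0.8, -0.5, -0.5]
finger_gap: 0.0855
```

```bash
python3 -c "
from go import *
plan([.4795,-.2337,.16],109.2)"
```

```text
t 0.95 tcp [0.3563 0.1584 0.2313] yaw(tool y) 89.3 gap 0.0855 q6 [0.21 0.   0.22] F [ 0.8 -0.5 -0.5]
x axis [ 0.001  0.    -1.   ]
offset cm [  7.13 -39.05  12.79]
yaw cmd -19.9
```

>>> {"op": "servo_tool", "data": {
  "increments": [
    {"offset":[0,-4.9,1.6],"yaw":-2.5},
    {"offset":[0,-9.8,3.2],"yaw":-5},
    {"offset":[0.5,-14.7,4.8],"yaw":-7.5},
    {"offset":[1.5,-19.6,6.4],"yaw":-10},
    {"offset":[2.5,-24.5,8],"yaw":-12.5},
    {"offset":[4,-29.4,9.6],"yaw":-15},
    {"offset":[5.5,-34.3,11.2],"yaw":-18},
    {"offset":[7,-39,12.8],"yaw":-20}
  ]
}}

```text
clock: 1.75
tcp_pos: [0.473, -0.2165, 0.1661]
orientation: [0.697, -0.118, 0.697, 0.118]
wrist_force: [0.5, -0.3, 0.5]
finger_gap: 0.0854
```

```bash
python3 - <<'E'
from go import *
plan([.4795,-.2337,.16],109.2)
m=env.camera_model("wrist"); p,d=env.read_camera("wrist")
np.savez("pics/w1.npz",p=p,d=d,M=m["world_from_camera"]); cv2.imwrite("pics/w1.png",p[:,:,::-1])
C=cloud(m,d);C[d==0]=0;Z=C[...,2]
from meas import rect
R=(abs(C[...,0]-.46)<.1)&(abs(C[...,1]+.235)<.08)
for nm,mk in dict(post=R&(Z>.07)&(Z<.09)&(C[...,0]>.45)&(C[...,0]<.51),knob=R&(Z>.05)&(Z<.08)&(C[...,0]<.44),saddle=R&(Z>.02)&(Z<.036)).items():
    try:
        r,P,_=rect(C,mk); print(nm,len(P),np.round(r[0],1),np.round(r[1],1),round(r[2],1),np.median(P[:,2]).round(4))
    except Exception as e: print(nm,e)
E
```

```text
t 1.75 tcp [ 0.473  -0.2165  0.1661] yaw(tool y) 109.21 gap 0.0854 q6 [-0.58  0.   -0.92] F [ 0.5 -0.3  0.5]
x axis [ 0.  0. -1.]
offset cm [ 0.61 -1.84  0.05]
yaw cmd 0.01
post 1530 [ 479.6 -234.3] [29.7 30. ] 20.3 0.079
knob 960 [ 408.6 -260. ] [39.8 12. ] 18.3 0.0667
saddle 4626 [ 453.  -244.5] [121.1  69.6] 20.1 0.0308
```

View pics/w1.png

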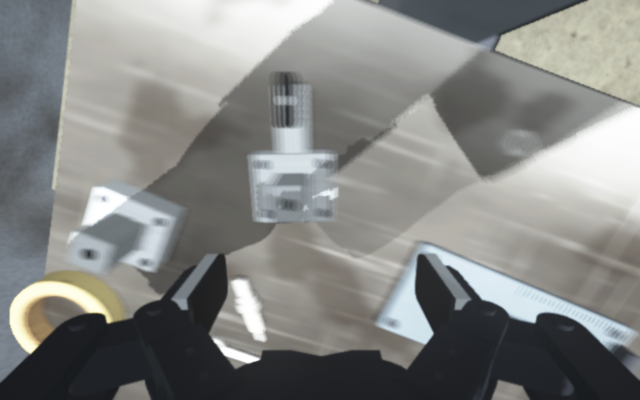

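>>> {"op": "servo_tool", "data": {
  "increments": [
    {"offset":[1,-1.8,0],"yaw":0},
    {"offset":[2,-1.8,0],"yaw":0},
    {"offset":[2.5,-1.8,0],"yaw":-0.8},
    {"offset":[2.5,-1.8,0],"yaw":-0.8},
    {"offset":[2.5,-1.8,0],"yaw":-0.8},
    {"offset":[2.5,-1.8,0],"yaw":-0.8},
    {"offset":[2.5,-1.8,0],"yaw":-0.8},
    {"offset":[2.5,-1.8,0],"yaw":-0.8}
  ]
}}

```text
clock: 2.6
tcp_pos: [0.4791, -0.2312, 0.1423]
orientation: [0.697, -0.123, 0.696, 0.122]
wrist_force: [-0.3, 0.5, 0.1]
finger_gap: 0.085
```

```bash
python3 - <<'E'
from go import *
plan([.4795,-.234,.037],110)
m=env.camera_model("wrist"); p,d=env.read_camera("wrist")
C=cloud(m,d);C[d==0]=0;Z=C[...,2]
from meas import rect
R=(abs(C[...,0]-.46)<.1)&(abs(C[...,1]+.235)<.08)
for nm,mk in dict(post=R&(Z>.07)&(Z<.09)&(C[...,0]>.45)&(C[...,0]<.51),knob=R&(Z>.05)&(Z<.08)&(C[...,0]<.44)).items():
        r,P,_=rect(C,mk); print(nm,len(P),np.round(r[0],1),np.round(r[1],1),round(r[2],1),np.median(P[:,2]).round(4))
E
```

```text
t 2.6 tcp [ 0.4791 -0.2312  0.1423] yaw(tool y) 109.97 gap 0.085 q6 [-0.6   0.   -0.95] F [-0.3  0.5  0.1]
x axis [ 0.001 -0.    -1.   ]
offset cm [10.53 -0.27 -0.06]
yaw cmd -0.03
post 1887 [ 479.8 -234.3] [30.  30.1] 19.9 0.079
knob 1119 [ 408.5 -260. ] [40.3 11.9] 18.1 0.0668
```

>>> {"op": "servo_tool", "data": {
  "increments": [
    {"offset":[2,-0.3,-0.1],"yaw":0},
    {"offset":[4,-0.3,-0.1],"yaw":0},
    {"offset":[6,-0.3,-0.1],"yaw":0},
    {"offset":[8,-0.3,-0.1],"yaw":0},
    {"offset":[9.5,-0.3,-0.1],"yaw":0},
    {"offset":[10.4,-0.3,-0.1],"yaw":0},
    {"offset":[10.4,-0.3,-0.1],"yaw":0},
    {"offset":[10.4,-0.3,-0.1],"yaw":0}
  ]
}}

```text
clock: 3.45
tcp_pos: [0.4791, -0.2347, 0.0381]
orientation: [0.697, -0.123, 0.696, 0.122]
wrist_force: [-0.5, 0.5, -1.3]
finger_gap: 0.0855
```

>>> {"op": "servo_tool", "data": {
  "increments": [
    {"offset":[0,0,0],"yaw":0},
    {"offset":[0,0,0],"yaw":0},
    {"offset":[0,0,0],"yaw":0},
    {"offset":[0,0,0],"yaw":0},
    {"offset":[0,0,0],"yaw":0},
    {"offset":[0,0,0],"yaw":0},
    {"offset":[0,0,0],"yaw":0},
    {"offset":[0,0,0],"yaw":0}
  ],
  "claw": 0,
  "force": 70
}}

```text
clock: 4.25
tcp_pos: [0.4792, -0.2348, 0.0383]
orientation: [0.697, -0.123, 0.696, 0.122]
wrist_force: [-0.7, -0.7, 5.5]
finger_gap: 0.0297
```

```bash
python3 -c "
from go import *
plan([.5531,-.0487,.1],85.4)"
```

```text
t 4.25 tcp [ 0.4792 -0.2348  0.0383] yaw(tool y) 109.94 gap 0.0297 q6 [-0.61  0.   -0.95] F [-0.7 -0.7  5.5]
x axis [ 0.001 -0.    -1.   ]
offset cm [-6.18 14.97 13.3 ]
yaw cmd 24.54
```

>>> {"op": "servo_tool", "data": {
  "increments": [
    {"offset":[-2,0,0],"yaw":0},
    {"offset":[-4,0.5,0.5],"yaw":0},
    {"offset":[-6,2.5,2.3],"yaw":4},
    {"offset":[-6,5,4.5],"yaw":8},
    {"offset":[-6,7.5,6.8],"yaw":12},
    {"offset":[-6,10,9],"yaw":16},
    {"offset":[-6,12.5,11.2],"yaw":20},
    {"offset":[-6,15,13.3],"yaw":24.5}
  ]
}}

```text
clock: 5.05
tcp_pos: [0.5521, -0.0465, 0.0964]
orientation: [0.706, 0.029, 0.707, -0.029]
wrist_force: [-0.5, 0.7, -4.0]
finger_gap: 0.0292
```

>>> {"op": "servo_tool", "data": {
  "increments": [
    {"offset":[0,0,0],"yaw":0},
    {"offset":[0,0,0],"yaw":0},
    {"offset":[0,0,0],"yaw":0},
    {"offset":[0,0,0],"yaw":0},
    {"offset":[0,0,0],"yaw":0},
    {"offset":[0,0,0],"yaw":0},
    {"offset":[0,0,0],"yaw":0},
    {"offset":[0,0,0],"yaw":0}
  ]
}}

```text
clock: 5.85
tcp_pos: [0.5527, -0.0484, 0.0978]
orientation: [0.707, 0.028, 0.706, -0.028]
wrist_force: [0.3, -0.5, -3.4]
finger_gap: 0.0292
```

```bash
cat > look.py <<'E'
from go import *
from meas import rect
import sys
def look(cam,tag):
    m=env.camera_model(cam); p,d=env.read_camera(cam)
    cv2.imwrite(f"pics/{tag}.png",p[:,:,::-1])
    C=cloud(m,d);C[d==0]=0
    np.savez(f"pics/{tag}.npz",p=p,d=d,C=C)
    return p,d,C
def show(nm,C,mk):
    try:
        r,P,_=rect(C,mk); print(nm,len(P),np.round(r[0],1),np.round(r[1],1),round(r[2],1),np.median(P[:,2]).round(4))
    except Exception as e: print(nm,"none",e)
def dlt(C,rx,ry,zz): 
    return (C[...,0]>rx[0])&(C[...,0]<rx[1])&(C[...,1]>ry[0])&(C[...,1]<ry[1])&(C[...,2]>zz[0])&(C[...,2]<zz[1])
E
python3 - <<'E'
from look import *
plan([.5531,-.0487,.1],85.4)
for cam in ["wrist","top"]:
    p,d,C=look(cam,cam+"2")
    show("base",C,dlt(C,(.48,.64),(-.15,.2),(.007,.018)))
    show("railtop",C,dlt(C,(.52,.62),(-.01,.145),(.021,.031)))
    show("stop",C,dlt(C,(.50,.62),(.13,.18),(.031,.045)))
    show("post",C,dlt(C,(.52,.6),(-.1,0),(.12,.17)))
    show("saddle",C,dlt(C,(.5,.6),(-.1,0),(.08,.105)))
    show("knob",C,dlt(C,(.4,.52),(-.1,0),(.11,.14)))
E
```

```text
t 5.85 tcp [ 0.5527 -0.0484  0.0978] yaw(tool y) 85.42 gap 0.0292 q6 [-0.23  0.   -0.15] F [ 0.3 -0.5 -3.4]
x axis [ 0.  0. -1.]
offset cm [-0.22 -0.03  0.04]
yaw cmd 0.02
base 14227 [530.4  68.2] [189.2  46.1] 85.9 0.0131
railtop 10238 [562.9  73.9] [144.6  38.4] 85.2 0.027
stop 2100 [569.  153.7] [14.7 69.8] 85.6 0.0348
post 23809 [552.2 -50. ] [101.9  33.9] 85.2 0.1524
saddle 9627 [528.7 -45.7] [70.1 58.9] 85.5 0.0904
knob 4023 [477.8 -41.3] [11.9 40.1] 84.6 0.1262
base 351 [524.4   9.6] [62.1 42.6] 85.7 0.0118
railtop 74 [549.   19.1] [15.4 31.4] 18.3 0.0252
stop none attempt to get argmax of an empty sequence
post 49 [543.3 -82.4] [22.4 12. ] 82.4 0.154
saddle 384 [522.6 -47.6] [43.3 72.5] 7.0 0.0889
knob 110 [476.4 -41.4] [12.  37.8] 84.0 0.1245
```

View pics/wrist2.png

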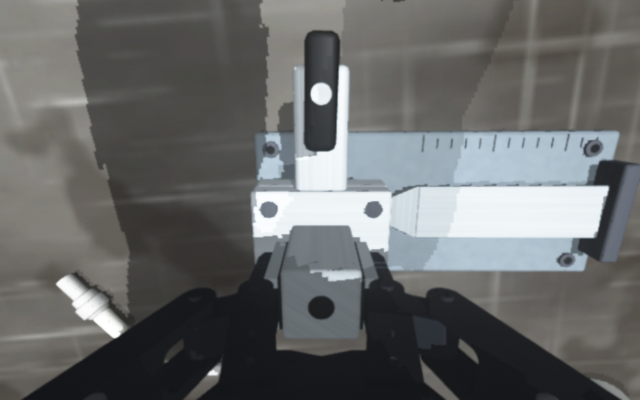

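View pics/top2.png

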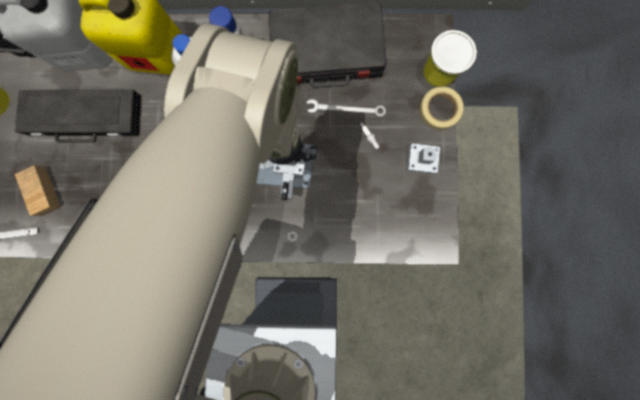

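>>> {"op": "servo_tool", "data": {
  "increments": [
    {"offset":[1,0,-0.05],"yaw":0},
    {"offset":[2,0,-0.05],"yaw":0},
    {"offset":[3,0,-0.05],"yaw":0},
    {"offset":[3.8,0,-0.05],"yaw":0},
    {"offset":[4.3,0,-0.05],"yaw":0},
    {"offset":[4.5,0,-0.05],"yaw":0},
    {"offset":[4.5,0,-0.05],"yaw":0},
    {"offset":[4.5,0,-0.05],"yaw":0}
  ]
}}

```text
clock: 6.75
tcp_pos: [0.5526, -0.0482, 0.0531]
orientation: [0.707, 0.028, 0.706, -0.028]
wrist_force: [0.6, 0.5, -4.1]
finger_gap: 0.0293
```

```bash
python3 - <<'E'
from look import *
plan([.5663,.1137,.0518],85.3)
p,d,C=look("wrist","wrist3")
show("railtop",C,dlt(C,(.52,.62),(-.01,.145),(.021,.031)))
show("knob",C,dlt(C,(.4,.52),(-.1,0),(.058,.095)))
# lateral rail edges & saddle
show("saddle",C,dlt(C,(.5,.6),(-.1,0),(.037,.055)))
E
```

```text
t 6.75 tcp [ 0.5526 -0.0482  0.0531] yaw(tool y) 85.45 gap 0.0293 q6 [-0.23  0.   -0.15] F [ 0.6  0.5 -4.1]
x axis [ 0.001 -0.    -1.   ]
offset cm [ 0.13 16.25  0.08]
yaw cmd 0.15
railtop 14255 [562.7  66.6] [141.4  38.3] 85.6 0.027
knob 4038 [477.6 -41.2] [11.9 40.2] 84.3 0.0814
saddle 9250 [528.5 -45.4] [70.1 58.6] 85.5 0.0455
```

View pics/wrist3.png

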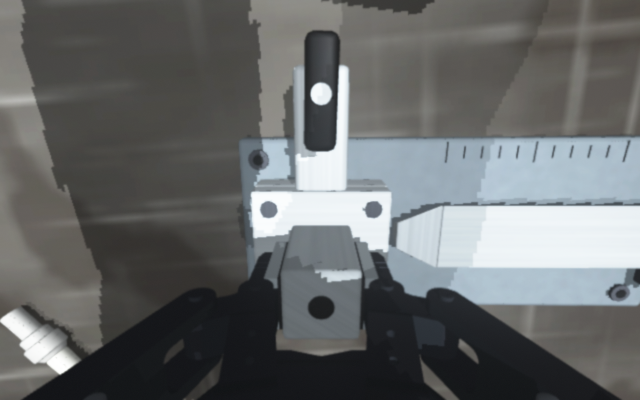

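>>> {"op": "servo_tool", "data": {
  "increments": [
    {"offset":[0.1,1,0],"yaw":0},
    {"offset":[0.1,2,0],"yaw":0},
    {"offset":[0.1,3,0],"yaw":0},
    {"offset":[0.1,4,0],"yaw":0},
    {"offset":[0.1,5,0],"yaw":0},
    {"offset":[0.1,6,0],"yaw":0},
    {"offset":[0.1,7,0],"yaw":0},
    {"offset":[0.1,8,0],"yaw":0}
  ]
}}

```text
clock: 7.6
tcp_pos: [0.5587, 0.0326, 0.0518]
orientation: [0.707, 0.028, 0.707, -0.028]
wrist_force: [0.5, 0.4, -4.1]
finger_gap: 0.0294
```

```bash
python3 - <<'E'
from look import *
plan([.5663,.1137,.0518],85.3)
p,d,C=look("wrist","wrist4")
show("railtop",C,dlt(C,(.52,.62),(.07,.145),(.021,.031)))
show("knob",C,dlt(C,(.4,.52),(-.02,.1),(.058,.095)))
show("saddle",C,dlt(C,(.5,.6),(-.02,.1),(.037,.055)))
E
```

```text
t 7.6 tcp [0.5587 0.0326 0.0518] yaw(tool y) 85.46 gap 0.0294 q6 [-0.09  0.   -0.01] F [ 0.5  0.4 -4.1]
x axis [ 0.  0. -1.]
offset cm [-0.    8.15  0.12]
yaw cmd 0.16
railtop 7983 [565.9 108.7] [74.6 38.6] 85.9 0.0271
knob 4030 [483.6  39.6] [11.9 40.3] 84.5 0.0802
saddle 9578 [531.5  35.7] [70.2 64.6] 85.4 0.0442
```

View pics/wrist4.png

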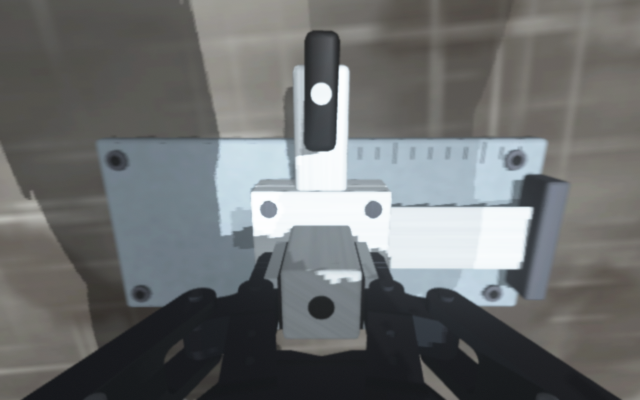

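>>> {"op": "servo_tool", "data": {
  "increments": [
    {"offset":[0,1.2,0],"yaw":0},
    {"offset":[0,2.5,0.02],"yaw":0},
    {"offset":[0,3.8,0.03],"yaw":0},
    {"offset":[0,5.1,0.04],"yaw":0},
    {"offset":[0,6.4,0.05],"yaw":0},
    {"offset":[0,7.2,0.05],"yaw":0},
    {"offset":[0,7.7,0.05],"yaw":0},
    {"offset":[0,8,0.05],"yaw":0}
  ]
}}

```text
clock: 8.45
tcp_pos: [0.5654, 0.1118, 0.0517]
orientation: [0.707, 0.028, 0.707, -0.028]
wrist_force: [0.1, -0.6, -4.5]
finger_gap: 0.0292
```

>>> {"op": "servo_tool", "data": {
  "increments": [
    {"offset":[0.05,0.05,0],"yaw":0},
    {"offset":[0.05,0.1,0],"yaw":0},
    {"offset":[0.1,0.15,0],"yaw":0},
    {"offset":[0.1,0.2,0],"yaw":0},
    {"offset":[0.15,0.2,0],"yaw":0},
    {"offset":[0.15,0.2,0],"yaw":0},
    {"offset":[0.15,0.2,0],"yaw":0},
    {"offset":[0.15,0.2,0],"yaw":0}
  ]
}}

```text
clock: 9.25
tcp_pos: [0.5657, 0.1125, 0.0504]
orientation: [0.707, 0.028, 0.706, -0.029]
wrist_force: [-0.8, -5.1, -2.7]
finger_gap: 0.0292
```

```bash
python3 - <<'E'
from look import *
plan([.5663,.1137,.0503],85.3)
p,d,C=look("wrist","wrist5")
show("knob",C,dlt(C,(.4,.52),(.02,.2),(.058,.095)))
show("saddle",C,dlt(C,(.5,.6),(.02,.2),(.037,.055)))
show("base",C,dlt(C,(.48,.64),(-.15,.2),(.007,.018)))
show("stop",C,dlt(C,(.52,.62),(.14,.18),(.031,.037)))
E
```

```text
t 9.25 tcp [0.5657 0.1125 0.0504] yaw(tool y) 85.41 gap 0.0292 q6 [ 0.06 -0.    0.14] F [-0.8 -5.1 -2.7]
x axis [ 0.    -0.002 -1.   ]
offset cm [0.01 0.13 0.05]
yaw cmd 0.11
knob 4020 [490.6 119.4] [12.  40.2] 84.1 0.0789
saddle 9887 [535.2 115.4] [70.2 72.2] 86.1 0.0429
base 35504 [557.3   2.7] [191.8 109.8] 85.4 0.0131
stop 1838 [564.  155.4] [12.3 59.3] 88.6 0.035
```

View pics/wrist5.png

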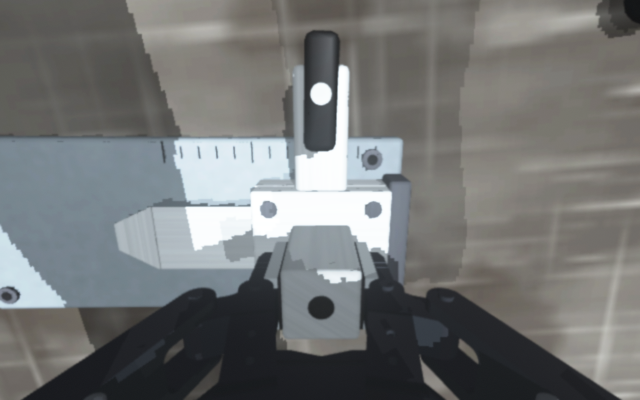

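>>> {"op": "servo_tool", "data": {
  "increments": [
    {"offset":[0,0,0],"yaw":0},
    {"offset":[0,0,0],"yaw":0},
    {"offset":[0,0,0],"yaw":0},
    {"offset":[0,0,0],"yaw":0},
    {"offset":[0,0,0],"yaw":0},
    {"offset":[-2,0,0],"yaw":0},
    {"offset":[-4,0,0],"yaw":0},
    {"offset":[-6.5,0,0],"yaw":0}
  ],
  "claw": 1
}}

```text
clock: 10.1
tcp_pos: [0.5649, 0.1134, 0.1152]
orientation: [0.706, 0.028, 0.707, -0.028]
wrist_force: [0.2, 0.5, 0.2]
finger_gap: 0.0858
```

>>> {"op": "servo_tool", "data": {
  "increments": [
    {"offset":[0,0.1,-2],"yaw":0},
    {"offset":[0,0.1,-4],"yaw":1},
    {"offset":[0,0.1,-6],"yaw":1},
    {"offset":[0,0.1,-7.5],"yaw":1},
    {"offset":[0,0.1,-7.5],"yaw":1},
    {"offset":[0,0.1,-7.5],"yaw":1},
    {"offset":[0,0.1,-7.5],"yaw":1},
    {"offset":[0,0.1,-7.5],"yaw":1}
  ]
}}

```text
clock: 10.9
tcp_pos: [0.4919, 0.1202, 0.1153]
orientation: [0.707, 0.034, 0.706, -0.034]
wrist_force: [-0.1, -0.5, -0.3]
finger_gap: 0.0852
```

```bash
python3 - <<'E'
from look import *
plan([.4906,.1194,.052],84.1)
p,d,C=look("wrist","wrist6")
show("knob",C,dlt(C,(.4,.52),(.02,.2),(.058,.095)))
show("saddle",C,dlt(C,(.5,.6),(.02,.2),(.037,.055)))
show("post",C,dlt(C,(.52,.6),(.02,.2),(.08,.1)))
E
```

```text
t 10.9 tcp [0.4919 0.1202 0.1153] yaw(tool y) 84.43 gap 0.0852 q6 [0.08 0.   0.18] F [-0.1 -0.5 -0.3]
x axis [ 0.001  0.    -1.   ]
offset cm [ 6.33 -0.1  -0.13]
yaw cmd 0.33
knob 1273 [490.1 119.3] [11.9 39.8] 84.7 0.0786
saddle 5504 [549.1 114.1] [70.3 99.8] 86.2 0.043
post 1764 [561.5 113.4] [29.8 22.7] 85.2 0.0908
```

View pics/wrist6.png

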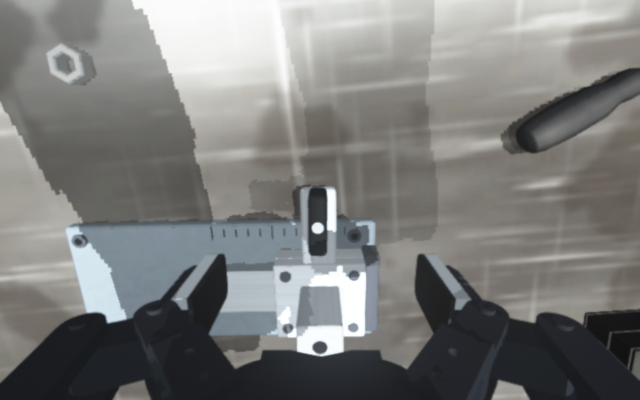

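>>> {"op": "servo_tool", "data": {
  "increments": [
    {"offset":[1.5,-0.1,-0.16],"yaw":0},
    {"offset":[3,-0.1,-0.16],"yaw":0},
    {"offset":[4.5,-0.1,-0.16],"yaw":0},
    {"offset":[6,-0.1,-0.16],"yaw":0},
    {"offset":[6.6,-0.1,-0.16],"yaw":0},
    {"offset":[6.6,-0.1,-0.16],"yaw":0},
    {"offset":[6.6,-0.1,-0.16],"yaw":0},
    {"offset":[6.6,-0.1,-0.16],"yaw":0}
  ]
}}

```text
clock: 11.75
tcp_pos: [0.49, 0.1195, 0.05]
orientation: [0.707, 0.034, 0.706, -0.034]
wrist_force: [0.2, -0.3, -0.2]
finger_gap: 0.0855
```

>>> {"op": "servo_tool", "data": {
  "increments": [
    {"offset":[0,0,0],"yaw":0},
    {"offset":[0,0,0],"yaw":0},
    {"offset":[0,0,0],"yaw":0},
    {"offset":[0,0,0],"yaw":0},
    {"offset":[0,0,0],"yaw":0},
    {"offset":[0,0,0],"yaw":0},
    {"offset":[0,0,0],"yaw":0},
    {"offset":[0,0,0],"yaw":0}
  ],
  "claw": 0,
  "force": 40
}}

```text
clock: 12.55
tcp_pos: [0.489, 0.1191, 0.0493]
orientation: [0.706, 0.034, 0.706, -0.035]
wrist_force: [-1.7, -3.4, 2.9]
finger_gap: 0.0117
```

```bash
python3 - <<'E'
from look import *
plan([.4902,.1193,.0487],84.4)
E
```

```text
t 12.55 tcp [0.489  0.1191 0.0493] yaw(tool y) 84.43 gap 0.0117 q6 [ 0.08 -0.    0.18] F [-1.7 -3.4  2.9]
x axis [-0.    -0.001 -1.   ]
offset cm [0.06 0.03 0.12]
yaw cmd 0.03
```

>>> {"op": "servo_tool", "data": {
  "increments": [
    {"offset":[0,0,0],"yaw":4},
    {"offset":[0,0,0],"yaw":10},
    {"offset":[0,0,0],"yaw":16},
    {"offset":[0,0,0],"yaw":22},
    {"offset":[0,0,0],"yaw":28},
    {"offset":[0,0,0],"yaw":34},
    {"offset":[0,0,0],"yaw":40},
    {"offset":[0,0,0],"yaw":45}
  ]
}}

```text
clock: 13.35
tcp_pos: [0.4893, 0.1196, 0.0493]
orientation: [0.639, 0.303, 0.639, -0.303]
wrist_force: [-0.7, -1.4, 1.9]
finger_gap: 0.0117
```

```bash
python3 - <<'E'
from look import *
plan([.4902,.1193,.0487],84.4)
print(env.get_state()["ft_torque"])
p,d,C=look("wrist","wrist7")
show("knob",C,dlt(C,(.45,.52),(.02,.2),(.058,.082)))
E
```

```text
t 13.35 tcp [0.4893 0.1196 0.0493] yaw(tool y) 39.24 gap 0.0117 q6 [0.08 0.   0.97] F [-0.7 -1.4  1.9]
x axis [ 0.  0. -1.]
offset cm [0.06 0.05 0.08]
yaw cmd -45.16
[-0.12505328  0.18185581  0.03622707]
knob 4224 [490.4 122.5] [34.8 35.6] 78.6 0.078
```

View pics/wrist7.png

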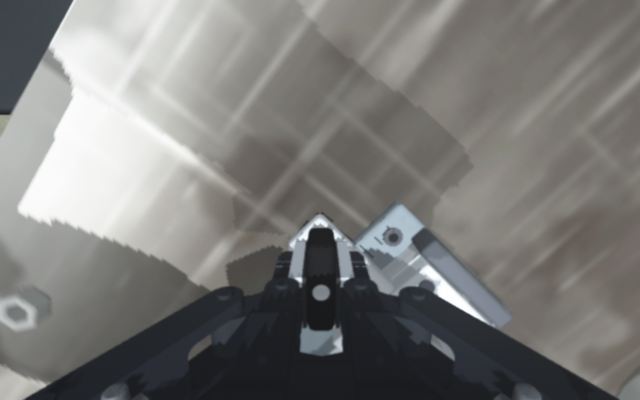

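Bar (320,280) turns with the tool. Completing the turn.

>>> {"op": "servo_tool", "data": {
  "increments": [
    {"offset":[0,0,0],"yaw":6},
    {"offset":[0,0,0],"yaw":12},
    {"offset":[0,0,0],"yaw":18},
    {"offset":[0,0,0],"yaw":24},
    {"offset":[0,0,0],"yaw":30},
    {"offset":[0,0,0],"yaw":36},
    {"offset":[0,0,0],"yaw":42},
    {"offset":[0,0,0],"yaw":43}
  ]
}}

```text
clock: 14.2
tcp_pos: [0.4897, 0.1197, 0.0493]
orientation: [0.484, 0.516, 0.484, -0.515]
wrist_force: [0.7, -0.2, 1.1]
finger_gap: 0.0114
```

>>> {"op": "servo_tool", "data": {
  "increments": [
    {"offset":[0,0,0],"yaw":0},
    {"offset":[0,0,0],"yaw":0},
    {"offset":[0,0,0],"yaw":0},
    {"offset":[0,0,0],"yaw":0},
    {"offset":[0,0,0],"yaw":0},
    {"offset":[0,0,0],"yaw":0},
    {"offset":[0,0,0],"yaw":0},
    {"offset":[0,0,0],"yaw":0}
  ],
  "claw": 0.4
}}

```text
clock: 15.0
tcp_pos: [0.4893, 0.1194, 0.0493]
orientation: [0.484, 0.515, 0.484, -0.515]
wrist_force: [0.8, -0.5, -0.2]
finger_gap: 0.0342
```

>>> {"op": "servo_tool", "data": {
  "increments": [
    {"offset":[-1,0,0],"yaw":0},
    {"offset":[-2,0,0],"yaw":0},
    {"offset":[-4,0,0],"yaw":0},
    {"offset":[-6,0,0],"yaw":0},
    {"offset":[-8,0,0],"yaw":0},
    {"offset":[-10,0,0],"yaw":0},
    {"offset":[-12,0,0],"yaw":0},
    {"offset":[-12,0,0],"yaw":0}
  ]
}}

```text
clock: 15.8
tcp_pos: [0.4914, 0.1197, 0.1731]
orientation: [0.486, 0.517, 0.483, -0.513]
wrist_force: [-0.1, -0.0, -0.2]
finger_gap: 0.034
```

```bash
python3 - <<'E'
from look import *
plan([.4902,.1193,.0487],84.4)
for c in ["wrist","scene"]:
    p,d,C=look(c,c+"8")
    show("knob",C,dlt(C,(.45,.52),(.02,.2),(.058,.088)))
    show("saddle",C,dlt(C,(.5,.6),(.02,.2),(.037,.055)))
    show("post",C,dlt(C,(.52,.6),(.02,.2),(.08,.1)))
E
```

```text
t 15.8 tcp [0.4914 0.1197 0.1731] yaw(tool y) -3.55 gap 0.034 q6 [0.08 0.   1.71] F [-0.1 -0.  -0.2]
x axis [ 0.007  0.001 -1.   ]
offset cm [12.44 -0.2   0.06]
yaw cmd -87.95
knob 803 [490.3 120.5] [39.4 12. ] 86.5 0.0786
saddle 4315 [548.5 114.6] [70.1 99.2] 84.4 0.0428
post 1735 [565.7 113.1] [30.3 30.5] 84.4 0.0909
knob 119 [487.6 118.7] [40.7 14.6] 87.9 0.0735
saddle 410 [555.1 103.3] [68.6 88.2] 42.7 0.042
post 139 [563.5 111.5] [32.2 33.3] 85.0 0.0895
```

View pics/wrist8.png

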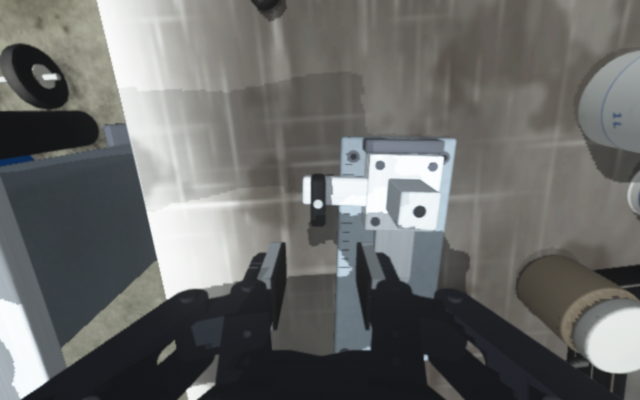

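View pics/scene8.png

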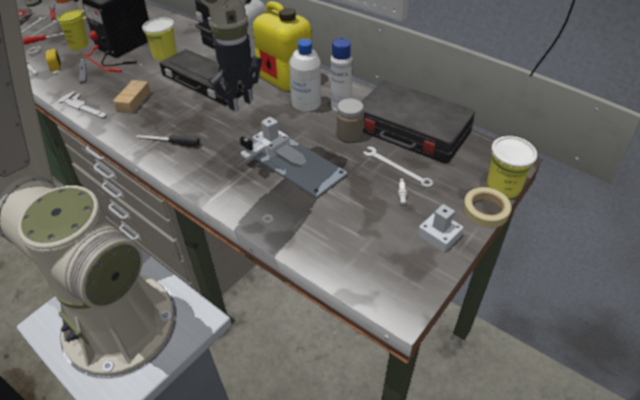

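```bash
python3 -c "
from workcell import env
print(env.get_state()['qvel'].round(3)); print(env.hand_in())"
```

```text
[-0.001  0.018 -0.03  -0.007  0.    -0.   ]
the job is handed in; nothing more can be done
None
```

The knobbed carriage is on the rail, home against the end stop with the knob side towards the robot. Its knob is tightened, and I handed the job in at about 16 s of the 51 s allowed. The hand-in gives no verdict, so the result rests on my own checks below.

- **Fit:** I gripped the post fore and aft and set the carriage down in front of the nose. It slid on with almost no force, and the wrist force rose to about 5 N as it met the stop.
- **Final position:** the last wrist picture puts the post at about x = 78 mm and y = 0.6 mm on the rail. It is in line to about 1°, with the post top about 91 mm above the bench (90 mm expected when resting on the base).
- **Knob:** I turned it 88° clockwise and let go. The bar now lies within about 3° of the rail direction, which I read as about 1.5 rad. I did not read the joint value directly.
- **Clearance:** the gripper was about 8 cm above everything with no contact force at hand-in.
- **Block without a knob:** it was never touched, and in the last scene picture it stands where it started.

**Disagreements:** the scene camera placed the post about 2 mm from where the wrist camera did, about the calibration accuracy. Its saddle angle (43°) was unusable because it saw only part of the saddle. An early top-camera reading put the stop about 7 mm to one side, which closer wrist pictures did not bear out.

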